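# Find the tin lid that rocks and press it home

## Task

One of the four identical round tins on the props table has a lid that is not pushed home: it looks like the others but rocks when pressed near its edge. Press down near the edge of the lids with the fingertips until you find the one that rocks, then press that lid in its middle until it is fully home and level. Finish while still holding that lid down with the fingertips; lift nothing, do not hammer on the lids, and leave the other props where they are.

Things in the scene. Friction and masses are not known exactly. Their poses are not given: they have to be found in the camera images.
- lid_1: lid of one of four identical round tins; flat metal top 92 mm across, skirt 17 mm deep. Origin: middle of its top face; z axis: out of the top face. The tins are stuck to the table and cannot shift. Their tops stand 50 to 58 mm above it, each different, so height does not tell which lid is loose; all four start level.
- lid_2: lid of one of four identical round tins; flat metal top 92 mm across, skirt 17 mm deep. Origin: middle of its top face; z axis: out of the top face. About whichever lid is loose: pressed with 2 N or more at 30 to 42 mm from its middle, on any side, it tips about 0.15 rad (its edge sinks 6 mm) and springs level when let go; the other three do not move.
- lid_3: lid of one of four identical round tins; flat metal top 92 mm across, skirt 17 mm deep. Origin: middle of its top face; z axis: out of the top face. About whichever lid is loose: pressed in its middle with 10 to 18 N it goes straight down 6 mm to a firm stop, stays there and no longer rocks. A light press near the edge does not seat it.
- lid_4: lid of one of four identical round tins; flat metal top 92 mm across, skirt 17 mm deep. Origin: middle of its top face; z axis: out of the top face. Which of the four is loose is not told. The three sound lids are rigid. A press above 80 N dents a lid.
- candlestick: brass candlestick, 190 mm tall, 96 mm across its foot, a bystander. Origin: middle of its underside
- teacup: white china teacup, 76 mm across, 60 mm tall, handle on one side, a bystander. Origin: middle of its underside
- goblet: pewter goblet, 110 mm tall, 66 mm across its mouth, a bystander. Origin: middle of its underside
- mirror: wooden hand mirror lying flat, 240 mm long along its x axis, 120 mm across, 13 mm high, a bystander. Origin: on its underside, 60 mm from the middle of the round glass, towards the handle
- tape: roll of black tape lying flat, 110 mm across, 48 mm high, a bystander. Origin: middle of its underside
- torch: black hand torch lying down, 155 mm long along its x axis, 38 mm thick, a bystander. Origin: middle of its underside
- book: closed book lying flat, 130 x 190 mm, 30 mm high, a bystander. Origin: middle of its underside
Mind the look-alikes: they are no part of the job. What is shaped like the part that bears lid_1 but blue, brown or yellow is not meant.

How it is judged (in metres and radians):
On the way, in this order (a step that is already met when the one before it is completed fails the run):
1. the loose lid is made to rock by a press near its edge: it tips by more than 0.06 rad (angle between any of lid_1, lid_2, lid_3, lid_4's own z axis and vertical above 0.06 rad), for 0.05 s.
2. the loose lid is pressed home: its middle has gone down at least 4.5 mm and it is level within 0.03 rad (((distance of lid_1 from where it was at the start of the episode above 0.0045 m and angle between lid_1's own z axis and vertical below 0.03 rad) or (distance of lid_2 from where it was at the start of the episode above 0.0045 m and angle between lid_2's own z axis and vertical below 0.03 rad) or (distance of lid_3 from where it was at the start of the episode above 0.0045 m and angle between lid_3's own z axis and vertical below 0.03 rad) or (distance of lid_4 from where it was at the start of the episode above 0.0045 m and angle between lid_4's own z axis and vertical below 0.03 rad))), for 0.2 s.
At the end, for the whole second after the job is handed in: The lid that rocked has gone down at least 4.5 mm (of 6 mm), is level within 0.03 rad, and the fingers press on that same lid with 2 to 80 N; the other props are within 30 mm of where they began (((distance of lid_1 from where it was at the start of the episode above 0.0045 m and angle between lid_1's own z axis and vertical below 0.03 rad and contact force between the fingers and lid_1 between 2 and 80 N) or (distance of lid_2 from where it was at the start of the episode above 0.0045 m and angle between lid_2's own z axis and vertical below 0.03 rad and contact force between the fingers and lid_2 between 2 and 80 N) or (distance of lid_3 from where it was at the start of the episode above 0.0045 m and angle between lid_3's own z axis and vertical below 0.03 rad and contact force between the fingers and lid_3 between 2 and 80 N) or (distance of lid_4 from where it was at the start of the episode above 0.0045 m and angle between lid_4's own z axis and vertical below 0.03 rad and contact force between the fingers and lid_4 between 2 and 80 N)) and distance of each of candlestick, teacup, goblet, mirror, tape, torch, book from where it was at the start of the episode below 0.03 m); the arm keeps its last pose, push and grip.
It fails at once if a lid is pressed with more than 80 N (contact force between the fingers and lid_1 above 80 N or contact force between the fingers and lid_2 above 80 N or contact force between the fingers and lid_3 above 80 N or contact force between the fingers and lid_4 above 80 N).
It fails at once if a lid is taken off its tin (distance of any of lid_1, lid_2, lid_3, lid_4 from where it was at the start of the episode above 0.012 m).
It fails at once if another prop is moved by more than 30 mm, lifted, carried or knocked over (distance of any of candlestick, teacup, goblet, mirror, tape, torch, book from where it was at the start of the episode above 0.03 m or angle between any of candlestick, teacup, goblet, mirror, tape, torch, book's own z axis and vertical above 0.4 rad).
It also fails if it takes over 54 s, if anything falls off the work surface, if the arm or the gripper's body presses on something with over 40 N, if the wrist force passes 120 N, or if a joint passes its speed limit or range.

## Robot

A 6-joint arm with a two-finger parallel gripper is mounted at the origin on the work surface. World frame = base frame: x ahead of the robot, y to its left, z up, the work surface at z = 0. Lengths are in mm, angles in rad, forces in N, time in s.
With the tool pointing down it reaches from about 350 to 875 mm from the base axis. Payload 4.2 kg.
Tool frame: the origin (TCP) lies midway between the tips of the shut fingers; the grasp point (between the pads) lies 19 mm behind it; y points along the fingers, x is the direction in which the jaws open and shut, and the axes are right-handed (so a half turn about y gives the same grasp; the last joint's range is limited). The gripper opens to 85 mm and grips with 20 to 120 N. Pads are 22 mm wide; open, the fingers measure 114 mm over their backs; the gripper's body (76 mm by 85 mm) begins 54 mm behind the grasp point. The pads swing forward as they close: fully open they stand 13 mm farther back than shut.
Start: joints at [-1.08, 0.385, 0.008, 0, -1.194, -0.259], TCP at [143.599, -608.259, 231.312] pointing down, gripper open.
Joint ranges: [-3.14, 3.14], [-1.21, 2.06], [-1.07, 1.41], [-3.16, 2.05], [-2.99, -0.16], [-3.1, 3.1]. Speed limits (rad/s): [2.79, 2.79, 3.14, 3.14, 3.14, 3.14].

## Interface

Orientations are given as a unit quaternion [x, y, z, w].
In Python, from bench import read_state, get_image, job_done gives the robot as it stands.
- The arm moves only by the tool play_rows, never from a script. Its argument "series" is a list of rows, each a list of 7 numbers: the shift along the tool's x, y, z in m, then the turn, a rotation vector about the tool's x, y, z in rad, then the finger opening in m, from 0 to 0.0854. In form: [[x, y, z, wx, wy, wz, claw], ...]. A call has 1 to 10 rows; each row shifts and turns the pose as measured when the row begins, along the tool's axes as they then stand; what a row does not reach is not made up. A row lasts 1/10 s, in which the tool goes at most 50 mm and 8.59 degrees, less where a joint would pass 70% of its speed; a pose out of reach is approached as far as the arm can. A call with a gripper value outside its range is refused whole. The fingers move at their own pace and stop on an object; the grip force is fixed at half the most. Time passes only in rows, so rows that do not move let the fingers close. It gives the time, the measured TCP pose, the force and the opening at its end, in the units of the state.
- read_state(): the state, without advancing time (a new reading comes with each control period).
- get_image(name): name is "side" or "top"; returns a dict with "color" (400x640x3 uint8, red, green, blue), "intrinsics" (3x3 intrinsics, pixels), "origin" and "orientation" of the camera in the world. Camera axes: x right, y down, z forward; pixel columns grow to the right and rows downward; lengths in mm; the calibration is good to about 2 mm. A picture is of the moment at which its call begins. There is no depth.
- job_done(): hands the job in, once; it reports no verdict.
The state is a dict: "clock": time; "joints": joint angles; "joint_vel": joint speeds; "joint_efforts": joint torques, N m; "position": TCP position; "ee_rot": TCP orientation; "contact_force": force on the tool from outside, world axes, zero at the start; "wrist_torque": the same for the moment, N m; "gripper_width": finger opening in mm.
Only numpy, scipy, OpenCV 4.12 (cv2) and the standard library are available. Lean on these libraries where they do the work, as an engineer would, in place of code of your own. Each camera call takes 0.05 s, during which the arm holds its last target. There are 200 camera calls.

## Working session

There is one attempt and no reset: what is moved stays moved. The work goes in short steps, Python scripts to look and compute and a tool call to move; the robot and the scene stay as the last step left them, time stands still between calls to the robot, and variables do not carry over. Pictures are saved under pics/ and viewed, about 8 in all and at most 12, crops included, and the job is handed in when it is done.

Besides the shell and the picture viewer there is one more tool, called as name(argument=value, ...), one argument or row to a line, values as JSON. play_rows: Moves the arm, as the interface text tells. Its arguments: {"type":"object","properties":{"series":{"type":"array","items":{"type":"array","items":{"type":"number"}}}},"required":["series"]}

```bash
ls; mkdir -p pics
python3 - <<'E'
from bench import *
import cv2,pickle
d={}
for n in("top","side"):
    g=get_image(n); d[n]=g
    cv2.imwrite(f"pics/{n}0.png",g["color"][:,:,::-1]); print(n,g["intrinsics"],g["origin"],g["orientation"])
pickle.dump(d,open("g0.pkl","wb"))
print(read_state())
E
```

```text
pics
top [[486.89088142   0.         311.25350671]
 [  0.         486.89088142 199.67224913]
 [  0.           0.           1.        ]] [ 390.86765636   59.45623361 1249.54549861] [-0.69814511  0.71220533 -0.05459323  0.04874986]
side [[479.1729783    0.         321.0530565 ]
 [  0.         479.1729783  205.28126816]
 [  0.           0.           1.        ]] [-159.69470062 1094.05623213  840.78784759] [-0.25338452  0.83318292 -0.46670576  0.15423436]
{'clock': 0.1, 'joints': array([-1.08043081e+00,  3.85503759e-01,  6.78365661e-03, -4.15825153e-04,
       -1.19400543e+00, -2.58562055e-01]), 'joint_vel': array([-0.00110378, -0.00179595,  0.00482005,  0.00107242, -0.00056831,
       -0.00092791]), 'joint_efforts': array([-3.85147960e-04, -3.93318343e+01,  1.88930690e+01,  4.19791684e+00,
       -2.57619584e-03,  3.83301327e-06]), 'position': array([ 143.45737942, -607.78925101,  230.32755344]), 'ee_rot': array([ 0.43829585,  0.55483048, -0.554035  , -0.43943726]), 'contact_force': array([-0.99366194, -0.48711633,  0.94713581]), 'wrist_torque': array([-0.01093622,  0.0664941 ,  0.02583932]), 'gripper_width': 85.60705799332784}
```

View pics/top0.png

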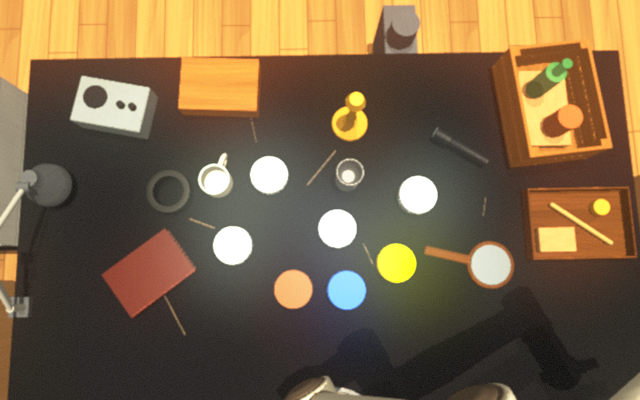

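View pics/side0.png

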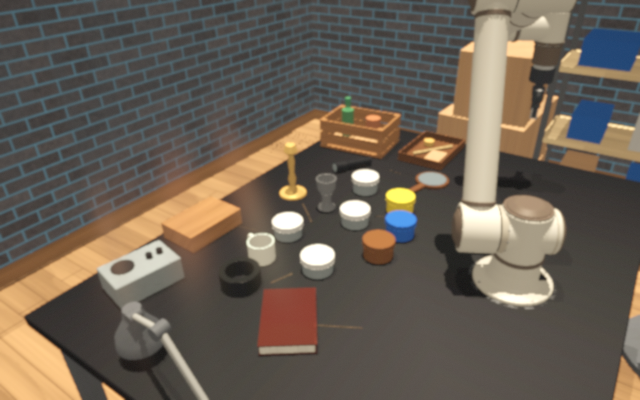

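The four white lids are in the top view at (269,175), (418,195), (337,229) and (232,245). The orange, blue and yellow tins at (293,289), (346,290) and (396,263) are the look-alikes. White is the right colour. The cup at (215,180) has a handle and the mirror glass at (491,264) is grey. I'll measure the lids and enlarge that area to confirm.

```bash
cat > h.py <<'E'
import numpy as np, cv2
from scipy.spatial.transform import Rotation as R
def ray(g,u,v):
    K=g["intrinsics"]; d=R.from_quat(g["orientation"]).apply(np.linalg.solve(K,[u,v,1])); return np.array(g["origin"]),d/np.linalg.norm(d)
def plane(g,u,v,z):
    o,d=ray(g,u,v); return o+d*(z-o[2])/d[2]
def tri(a,b):
    (o,d),(p,e)=a,b; s=np.linalg.lstsq(np.c_[d,-e],p-o,rcond=None)[0]
    x,y=o+d*s[0],p+e*s[1]; return (x+y)/2,np.linalg.norm(x-y)
def blobs(img,lo=200,amin=150):
    m=(img.min(2)>lo).astype(np.uint8)
    cs,_=cv2.findContours(m,cv2.RETR_EXTERNAL,cv2.CHAIN_APPROX_NONE)
    return [(cv2.fitEllipse(c),cv2.contourArea(c)) for c in cs if cv2.contourArea(c)>amin]
E
python3 - <<'E'
from h import *; import pickle
d=pickle.load(open("g0.pkl","rb"))
for n,lo in(("top",190),("side",190)):
    print(n)
    for e,a in blobs(d[n]["color"],lo):
        (u,v),ax,_=e
        if n=="side" and not(240<u<400 and 160<v<280):continue
        if n=="top" and v>280: continue
        p=plane(d[n],u,v,54); print(np.round([u,v,*ax],1),a,np.round(p), np.round(np.array(ax)/d[n]["intrinsics"][0,0]*np.linalg.norm(p-d[n]["origin"])))
c=d["top"]["color"][110:310,140:460,::-1]; s=d["side"]["color"][150:290,220:460,::-1]
cv2.imwrite("pics/crop1.png",np.vstack([cv2.resize(c,(500,312)),cv2.resize(s,(500,288))]))
E
```

```text
top
[490.3 264.4  36.3  38.4] 1092.5 [ 399. -386.   54.] [ 95. 101.]
[232.2 244.9  37.5  38.4] 1128.5 [459. 243.  54.] [93. 96.]
[337.1 228.1  37.5  37.9] 1115.0 [495. -14.  54.] [93. 94.]
[417.9 194.2  36.5  37.4] 1068.0 [ 576. -218.   54.] [93. 95.]
[268.7 174.2  36.2  37.1] 1054.5 [633. 153.  54.] [91. 93.]
[214.6 176.7  28.8  38.8] 767.5 [629. 288.  54.] [73. 99.]
[109.9 103.4  49.3  82.7] 2888.0 [825. 556.  54.] [138. 232.]
side
[316.9 254.5  20.8  33.7] 547.0 [455. 248.  54.] [57. 92.]
[286.9 220.6  16.9  30.2] 398.5 [628. 158.  54.] [51. 92.]
[354.7 208.3  15.5  29.5] 356.5 [492. -13.  54.] [49. 93.]
[365.  175.8  12.3  26.3] 252.5 [ 575. -220.   54.] [44. 93.]
```

View pics/crop1.png

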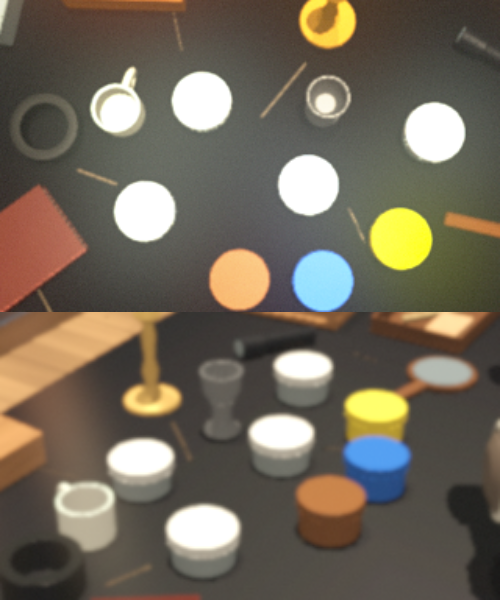

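The crop shows four white-topped grey tins as named. Their diameters measure 91–96 mm (92 given), and the two views agree to about 5 mm. Next step is the helper for moves in the tool frame.

```bash
cat >> h.py <<'E'
L=dict(A=(576,-219),B=(494,-14),C=(631,155),D=(458,245))
def go(x,y,z):
    from bench import read_state
    s=read_state(); r=R.from_quat(s["ee_rot"]); p=np.array(s["position"])
    t=r.inv().apply(np.array([x,y,z])-p)
    zt=r.apply([0,0,1]); tilt=r.inv().apply(np.cross(zt,[0,0,-1]))
    print("t",round(s["clock"],2),"pos",p.round(1),"F",np.round(s["contact_force"],1),"w",round(s["gripper_width"],1))
    print("shift mm",t.round(1),"tilt fix",tilt.round(3),"z",zt.round(3),"x",r.apply([1,0,0]).round(3))
E
python3 - <<'E'
from h import *; import pickle
d=pickle.load(open("g0.pkl","rb"))
T=dict(A=(417.9,194.2),B=(337.1,228.1),C=(268.7,174.2),D=(232.2,244.9)); S=dict(A=(365,175.8),B=(354.7,208.3),C=(286.9,220.6),D=(316.9,254.5))
for k in T: print(k,tri(ray(d["top"],*T[k]),ray(d["side"],*S[k])))
go(541,-219,110)
E
```

```text
A (array([ 574.71985433, -218.1932521 ,   54.85752137]), np.float64(1.5024547585469492))
B (array([494.45353562, -14.89679828,  52.19733145]), np.float64(1.4769503638192))
C (array([633.7602453 , 152.81727376,  48.99226601]), np.float64(1.3341545566134843))
D (array([458.66162325, 243.74389387,  49.5993503 ]), np.float64(1.0683599246729043))
t 0.1 pos [ 143.5 -607.8  230.3] F [-1.  -0.5  0.9] w 85.6
shift mm [ 286.9  120.8 -476.2] tilt fix [-1.    -0.002  0.   ] z [-0.973 -0.23   0.   ] x [-0.23   0.973  0.002]
```

The tool's y axis points down and its z axis is horizontal. I'll close the fingers and travel toward A's near edge.

play_rows(
  series=[
    [0.024, 0.005, -0.04, 0, 0, 0, 0],
    [0.024, 0.005, -0.04, 0, 0, 0, 0],
    [0.024, 0.005, -0.04, 0, 0, 0, 0],
    [0.024, 0.005, -0.04, 0, 0, 0, 0],
    [0.024, 0.005, -0.04, 0, 0, 0, 0],
    [0.024, 0.005, -0.04, 0, 0, 0, 0],
    [0.024, 0.005, -0.04, 0, 0, 0, 0],
    [0.024, 0.005, -0.04, 0, 0, 0, 0],
    [0.024, 0.005, -0.04, 0, 0, 0, 0],
    [0.024, 0.005, -0.04, 0, 0, 0, 0],
  ],
)

```text
clock: 1.1
position: [484.9, -274.0, 174.5]
ee_rot: [0.439, 0.552, -0.551, -0.445]
contact_force: [0.7, -0.8, 0.2]
gripper_width: 0.2
```

```bash
sed -i 's/zt=r.apply(\[0,0,1\])/zt=r.apply([0,1,0])/; s/"z",zt/"down",zt/' h.py; python3 -c "
from h import *; go(541,-219,90)"
```

```text
t 1.1 pos [ 484.9 -274.   174.5] F [ 0.7 -0.8  0.2] w 0.2
shift mm [ 40.9  84.5 -67. ] tilt fix [-0.004  0.     0.007] down [-0.005  0.006 -1.   ] x [-0.218  0.976  0.007]
```

play_rows(
  series=[
    [0.01, 0.021, -0.017, -0.004, 0, 0.007, 0],
    [0.01, 0.021, -0.017, 0, 0, 0, 0],
    [0.01, 0.021, -0.017, 0, 0, 0, 0],
    [0.01, 0.021, -0.017, 0, 0, 0, 0],
    [0, 0, 0, 0, 0, 0, 0],
  ],
)

```text
clock: 1.6
position: [548.0, -212.2, 85.7]
ee_rot: [-0.44, -0.553, 0.554, 0.44]
contact_force: [-0.3, 0.2, 0.5]
gripper_width: 0.3
```

```bash
python3 -c "
from h import *; go(541,-219,62)"
```

```text
t 1.6 pos [ 548.  -212.2   85.7] F [-0.3  0.2  0.5] w 0.3
shift mm [-5.1 23.7  8.4] tilt fix [-0.001 -0.    -0.   ] down [-0.001 -0.    -1.   ] x [-0.226  0.974 -0.   ]
```

play_rows(
  series=[
    [-0.005, 0.008, 0.008, 0, 0, 0, 0],
    [0, 0.007, 0, 0, 0, 0, 0],
    [0, 0.004, 0, 0, 0, 0, 0],
    [0, 0, 0, 0, 0, 0, 0],
    [0, 0, 0, 0, 0, 0, 0],
  ],
)

```text
clock: 2.1
position: [539.4, -221.4, 66.6]
ee_rot: [-0.441, -0.553, 0.553, 0.44]
contact_force: [1.2, 0.2, -0.5]
gripper_width: -0.5
```

```bash
python3 -c "
from h import *; go(541,-219,60)"
```

```text
t 2.1 pos [ 539.4 -221.4   66.6] F [ 1.2  0.2 -0.5] w -0.5
shift mm [ 2.   6.6 -2.2] tilt fix [-0.    -0.    -0.001] down [-0.    -0.001 -1.   ] x [-0.224  0.975 -0.001]
```

play_rows(
  series=[
    [0, 0.003, 0, 0, 0, 0, 0],
    [0, 0.003, 0, 0, 0, 0, 0],
    [0, 0.002, 0, 0, 0, 0, 0],
  ],
)

```text
clock: 2.4
position: [540.1, -222.1, 59.8]
ee_rot: [0.442, 0.553, -0.553, -0.44]
contact_force: [-1.0, 1.0, -0.5]
gripper_width: 0.0
```

play_rows(
  series=[
    [0, 0.002, 0, 0, 0, 0, 0],
    [0, 0.002, 0, 0, 0, 0, 0],
  ],
)

```text
clock: 2.6
position: [540.3, -222.1, 55.6]
ee_rot: [0.442, 0.553, -0.553, -0.439]
contact_force: [-0.2, 0.1, 0.8]
gripper_width: -0.2
```

play_rows(
  series=[
    [0, 0.002, 0, 0, 0, 0, 0],
  ],
)

```text
clock: 2.7
position: [540.4, -222.1, 53.5]
ee_rot: [0.442, 0.553, -0.553, -0.439]
contact_force: [-0.3, -0.4, 0.5]
gripper_width: -0.1
```

play_rows(
  series=[
    [0, 0.0015, 0, 0, 0, 0, 0],
  ],
)

```text
clock: 2.8
position: [540.6, -222.2, 52.3]
ee_rot: [0.442, 0.553, -0.553, -0.439]
contact_force: [-1.6, 0.7, 8.0]
gripper_width: -0.1
```

play_rows(
  series=[
    [0, 0.0015, 0, 0, 0, 0, 0],
  ],
)

```text
clock: 2.9
position: [540.7, -222.3, 52.1]
ee_rot: [0.442, 0.553, -0.553, -0.439]
contact_force: [-3.6, 2.9, 12.9]
gripper_width: -0.1
```

play_rows(
  series=[
    [0, 0.0015, 0, 0, 0, 0, 0],
  ],
)

```text
clock: 3.0
position: [540.7, -222.3, 52.1]
ee_rot: [-0.442, -0.553, 0.554, 0.438]
contact_force: [-3.7, 2.5, 10.4]
gripper_width: 0.1
```

At A the force rises from 0 to 12 N within 1.5 mm and the fingers stop at z=52.1, so it looks rigid. I'll back off 2 mm: a tipped lid would follow the fingers and keep some force on them.

play_rows(
  series=[
    [0, -0.003, 0, 0, 0, 0, 0],
    [0, 0, 0, 0, 0, 0, 0],
  ],
)

```text
clock: 3.2
position: [540.9, -222.2, 55.8]
ee_rot: [0.442, 0.554, -0.553, -0.438]
contact_force: [0.2, 0.2, 0.1]
gripper_width: 0.0
```

Run:
```python
from h import *; from bench import *
F=[]
for i in range(4): get_image("top"); F.append(read_state()["contact_force"])
print(np.mean(F,0)); go(494+36,-14,85)
```

```text
[-0.11277123  0.35184574  0.91008862]
t 3.4 pos [ 540.7 -222.2   55.1] F [-0.4  0.2  0.9] w -0.2
shift mm [205.1 -30.5 -36.6] tilt fix [ 0.003 -0.    -0.003] down [ 0.003 -0.003 -1.   ] x [-0.226  0.974 -0.003]
```

A is sound, with no following force. On to B's far edge at (530, -14).

play_rows(
  series=[
    [0, -0.03, 0, 0, 0, 0, 0],
    [0.04, 0, -0.007, 0, 0, 0, 0],
    [0.04, 0, -0.007, 0, 0, 0, 0],
    [0.04, 0, -0.007, 0, 0, 0, 0],
    [0.04, 0, -0.007, 0, 0, 0, 0],
    [0.035, 0, -0.006, 0, 0, 0, 0],
    [0, 0, 0, 0, 0, 0, 0],
    [0, 0, 0, 0, 0, 0, 0],
  ],
)

```text
clock: 4.2
position: [528.8, -18.3, 82.2]
ee_rot: [-0.441, -0.552, 0.554, 0.441]
contact_force: [-0.5, -0.4, 0.1]
gripper_width: 0.2
```

```bash
python3 -c "
from h import *; go(530,-14.5,62)"
```

```text
t 4.2 pos [528.8 -18.3  82.2] F [-0.5 -0.4  0.1] w 0.2
shift mm [ 3.5 20.2 -2.1] tilt fix [-0.002 -0.    -0.002] down [-0.001 -0.002 -1.   ] x [-0.222  0.975 -0.002]
```

play_rows(
  series=[
    [0.0035, 0.007, -0.002, 0, 0, 0, 0],
    [0, 0.007, 0, 0, 0, 0, 0],
    [0, 0.004, 0, 0, 0, 0, 0],
    [0, 0, 0, 0, 0, 0, 0],
    [0, 0, 0, 0, 0, 0, 0],
  ],
)

```text
clock: 4.7
position: [529.3, -17.6, 61.1]
ee_rot: [-0.442, -0.55, 0.553, 0.443]
contact_force: [0.9, -0.1, -0.5]
gripper_width: 0.1
```

play_rows(
  series=[
    [0, 0.0015, 0, 0, 0, 0, 0],
    [0, 0.0015, 0, 0, 0, 0, 0],
  ],
)

```text
clock: 4.9
position: [529.5, -18.2, 58.1]
ee_rot: [-0.442, -0.55, 0.553, 0.443]
contact_force: [0.6, -0.4, 0.3]
gripper_width: -0.1
```

play_rows(
  series=[
    [0, 0.0015, 0, 0, 0, 0, 0],
  ],
)

```text
clock: 5.0
position: [529.6, -18.3, 56.6]
ee_rot: [-0.442, -0.55, 0.553, 0.443]
contact_force: [-0.6, 0.4, 0.1]
gripper_width: -0.2
```

play_rows(
  series=[
    [0, 0.0015, 0, 0, 0, 0, 0],
  ],
)

```text
clock: 5.1
position: [529.7, -18.3, 55.1]
ee_rot: [-0.443, -0.55, 0.553, 0.443]
contact_force: [0.2, 0.3, -0.5]
gripper_width: 0.2
```

play_rows(
  series=[
    [0, 0.0015, 0, 0, 0, 0, 0],
  ],
)

```text
clock: 5.2
position: [529.7, -18.3, 54.2]
ee_rot: [-0.442, -0.55, 0.553, 0.443]
contact_force: [-3.2, 1.7, 12.9]
gripper_width: -0.2
```

play_rows(
  series=[
    [0, 0.0015, 0, 0, 0, 0, 0],
  ],
)

```text
clock: 5.3
position: [529.7, -18.3, 54.2]
ee_rot: [-0.442, -0.55, 0.553, 0.443]
contact_force: [-5.2, 2.0, 16.3]
gripper_width: -0.1
```

B is rigid at z=54.2 with 16 N on it. Lift and go to C's near edge.

```bash
python3 -c "
from h import *; go(597,153.5,85)"
```

```text
t 5.3 pos [529.7 -18.3  54.2] F [-5.2  2.  16.3] w -0.1
shift mm [ 153.1  -31.6 -102.8] tilt fix [-0.004 -0.    -0.003] down [-0.004 -0.004 -1.   ] x [-0.217  0.976 -0.003]
```

play_rows(
  series=[
    [0, -0.03, 0, 0, 0, 0, 0],
    [0.032, 0, -0.022, -0.004, 0, -0.003, 0],
    [0.032, 0, -0.022, 0, 0, 0, 0],
    [0.032, 0, -0.022, 0, 0, 0, 0],
    [0.032, 0, -0.022, 0, 0, 0, 0],
    [0.012, 0, -0.008, 0, 0, 0, 0],
    [0, 0, 0, 0, 0, 0, 0],
    [0, 0, 0, 0, 0, 0, 0],
  ],
)

```text
clock: 6.1
position: [594.8, 144.6, 85.8]
ee_rot: [0.443, 0.552, -0.551, -0.443]
contact_force: [0.0, 0.2, -0.2]
gripper_width: -0.0
```

```bash
python3 -c "
from h import *; go(597,153.5,62)"
```

```text
t 6.1 pos [594.8 144.6  85.8] F [ 0.   0.2 -0.2] w -0.0
shift mm [ 8.2 23.8 -4.1] tilt fix [0.001 0.    0.001] down [ 0.     0.001 -1.   ] x [-0.215  0.977  0.001]
```

play_rows(
  series=[
    [0.008, 0.008, -0.004, 0, 0, 0, 0],
    [0, 0.008, 0, 0, 0, 0, 0],
    [0, 0.005, 0, 0, 0, 0, 0],
    [0, 0, 0, 0, 0, 0, 0],
    [0, 0, 0, 0, 0, 0, 0],
  ],
)

```text
clock: 6.6
position: [594.9, 149.5, 62.0]
ee_rot: [-0.443, -0.549, 0.551, 0.445]
contact_force: [-0.5, -0.4, -0.4]
gripper_width: 0.3
```

play_rows(
  series=[
    [0, 0.0015, 0, 0, 0, 0, 0],
    [0, 0.0015, 0, 0, 0, 0, 0],
  ],
)

```text
clock: 6.8
position: [595.1, 149.1, 59.3]
ee_rot: [-0.444, -0.549, 0.551, 0.445]
contact_force: [0.0, 0.8, -0.0]
gripper_width: 0.1
```

play_rows(
  series=[
    [0, 0.0015, 0, 0, 0, 0, 0],
  ],
)

```text
clock: 6.9
position: [595.2, 149.1, 57.9]
ee_rot: [-0.444, -0.55, 0.55, 0.445]
contact_force: [-0.1, -0.3, 0.3]
gripper_width: 0.0
```

play_rows(
  series=[
    [0, 0.0015, 0, 0, 0, 0, 0],
  ],
)

```text
clock: 7.0
position: [595.3, 149.1, 56.4]
ee_rot: [-0.444, -0.55, 0.55, 0.445]
contact_force: [0.0, -0.5, -0.1]
gripper_width: 0.0
```

play_rows(
  series=[
    [0, 0.0015, 0, 0, 0, 0, 0],
  ],
)

```text
clock: 7.1
position: [595.4, 149.1, 54.9]
ee_rot: [-0.444, -0.55, 0.55, 0.445]
contact_force: [-0.2, 0.5, 0.8]
gripper_width: -0.0
```

play_rows(
  series=[
    [0, 0.0015, 0, 0, 0, 0, 0],
  ],
)

```text
clock: 7.2
position: [595.4, 149.2, 53.3]
ee_rot: [-0.444, -0.55, 0.55, 0.445]
contact_force: [0.2, -0.7, 0.4]
gripper_width: -0.5
```

play_rows(
  series=[
    [0, 0.0015, 0, 0, 0, 0, 0],
  ],
)

```text
clock: 7.3
position: [595.4, 149.2, 51.7]
ee_rot: [-0.444, -0.55, 0.55, 0.445]
contact_force: [-0.5, 0.1, -0.1]
gripper_width: -0.0
```

play_rows(
  series=[
    [0, 0.0015, 0, 0, 0, 0, 0],
  ],
)

```text
clock: 7.4
position: [595.5, 149.2, 51.2]
ee_rot: [-0.444, -0.55, 0.55, 0.445]
contact_force: [-3.9, -0.1, 12.4]
gripper_width: 0.2
```

play_rows(
  series=[
    [0, 0.0015, 0, 0, 0, 0, 0],
  ],
)

```text
clock: 7.5
position: [595.5, 149.2, 51.2]
ee_rot: [-0.444, -0.55, 0.551, 0.444]
contact_force: [-4.9, 0.7, 10.5]
gripper_width: -0.2
```

C is rigid at z=51.2 with 12 N on it. D is the one left; I'll use its far edge at (494, 244).

```bash
python3 -c "
from h import *; go(494.5,244,85)"
```

```text
t 7.5 pos [595.5 149.2  51.2] F [-4.9  0.7 10.5] w -0.2
shift mm [113.9 -33.7  78.7] tilt fix [-0.002 -0.    -0.   ] down [-0.002 -0.    -1.   ] x [-0.211  0.977 -0.   ]
```

play_rows(
  series=[
    [0, -0.03, 0, 0, 0, 0, 0],
    [0.03, 0, 0.021, 0, 0, 0, 0],
    [0.03, 0, 0.021, 0, 0, 0, 0],
    [0.03, 0, 0.021, 0, 0, 0, 0],
    [0.022, 0, 0.015, 0, 0, 0, 0],
    [0, 0, 0, 0, 0, 0, 0],
    [0, 0, 0, 0, 0, 0, 0],
  ],
)

```text
clock: 8.2
position: [493.8, 245.7, 83.2]
ee_rot: [0.444, 0.551, -0.549, -0.444]
contact_force: [-0.3, 0.0, -0.3]
gripper_width: -0.5
```

```bash
python3 -c "
from h import *; go(494.5,244,63)"
```

```text
t 8.2 pos [493.8 245.7  83.2] F [-0.3  0.  -0.3] w -0.5
shift mm [-1.8 20.2 -0.3] tilt fix [0.002 0.    0.002] down [ 0.001  0.002 -1.   ] x [-0.21   0.978  0.002]
```

play_rows(
  series=[
    [-0.001, 0.007, 0, 0, 0, 0, 0],
    [0, 0.007, 0, 0, 0, 0, 0],
    [0, 0.004, 0, 0, 0, 0, 0],
    [0, 0, 0, 0, 0, 0, 0],
    [0, 0, 0, 0, 0, 0, 0],
  ],
)

```text
clock: 8.7
position: [495.8, 242.1, 62.4]
ee_rot: [0.446, 0.549, -0.549, -0.446]
contact_force: [0.5, 0.6, -0.3]
gripper_width: 0.3
```

play_rows(
  series=[
    [0, 0.0015, 0, 0, 0, 0, 0],
    [0, 0.0015, 0, 0, 0, 0, 0],
  ],
)

```text
clock: 8.9
position: [496.3, 241.9, 59.3]
ee_rot: [0.446, 0.549, -0.548, -0.446]
contact_force: [0.0, -0.4, -1.1]
gripper_width: 0.1
```

play_rows(
  series=[
    [0, 0.0015, 0, 0, 0, 0, 0],
  ],
)

```text
clock: 9.0
position: [496.4, 241.9, 57.8]
ee_rot: [0.446, 0.549, -0.548, -0.446]
contact_force: [0.0, 0.3, 0.0]
gripper_width: 0.4
```

play_rows(
  series=[
    [0, 0.0015, 0, 0, 0, 0, 0],
  ],
)

```text
clock: 9.1
position: [496.5, 242.0, 56.3]
ee_rot: [0.446, 0.549, -0.548, -0.446]
contact_force: [-0.6, 0.7, 0.2]
gripper_width: 0.0
```

play_rows(
  series=[
    [0, 0.0015, 0, 0, 0, 0, 0],
  ],
)

```text
clock: 9.2
position: [496.5, 242.1, 54.7]
ee_rot: [0.446, 0.549, -0.548, -0.446]
contact_force: [1.2, 0.2, -0.2]
gripper_width: 0.0
```

play_rows(
  series=[
    [0, 0.0015, 0, 0, 0, 0, 0],
  ],
)

```text
clock: 9.3
position: [496.5, 242.2, 53.2]
ee_rot: [0.446, 0.55, -0.548, -0.446]
contact_force: [-0.6, -1.0, -1.0]
gripper_width: -0.3
```

play_rows(
  series=[
    [0, 0.0015, 0, 0, 0, 0, 0],
  ],
)

```text
clock: 9.4
position: [496.5, 242.2, 51.6]
ee_rot: [0.446, 0.55, -0.548, -0.446]
contact_force: [0.3, 1.2, -0.1]
gripper_width: 0.3
```

play_rows(
  series=[
    [0, 0.0015, 0, 0, 0, 0, 0],
  ],
)

```text
clock: 9.5
position: [496.6, 242.2, 51.3]
ee_rot: [0.446, 0.55, -0.549, -0.445]
contact_force: [-6.1, -0.7, 17.2]
gripper_width: -0.3
```

play_rows(
  series=[
    [0, 0.0015, 0, 0, 0, 0, 0],
  ],
)

```text
clock: 9.6
position: [496.5, 242.2, 51.4]
ee_rot: [0.446, 0.55, -0.549, -0.445]
contact_force: [-4.0, -1.1, 10.6]
gripper_width: 0.1
```

play_rows(
  series=[
    [0, 0.0015, 0, 0, 0, 0, 0],
  ],
)

```text
clock: 9.7
position: [496.5, 242.3, 51.3]
ee_rot: [0.446, 0.55, -0.549, -0.445]
contact_force: [-2.8, -1.5, 9.0]
gripper_width: -0.3
```

play_rows(
  series=[
    [0, 0.0015, 0, 0, 0, 0, 0],
  ],
)

```text
clock: 9.8
position: [496.5, 242.2, 51.4]
ee_rot: [0.446, 0.55, -0.549, -0.444]
contact_force: [-3.2, -1.2, 9.6]
gripper_width: -0.0
```

D is also rigid, at z=51.3. Comparing contact height with triangulated height, B, C and D touched about 2 mm above the triangulated value (54.2/52.2, 51.2/49.0, 51.3/49.6). A stopped about 3 mm below its value (52.1 against 54.9), so it is roughly 5 mm lower than expected. That fits A having tipped under a force below my noise level. I'll go back and press A's edge on the side away from the cameras, and take pictures to check.

```bash
python3 -c "
from h import *; go(592,-249,110)"
```

```text
t 9.8 pos [496.5 242.2  51.4] F [-3.2 -1.2  9.6] w -0.0
shift mm [-500.4  -58.3    8.6] tilt fix [ 0.002 -0.    -0.001] down [ 0.002 -0.    -1.   ] x [-0.208  0.978 -0.001]
```

play_rows(
  series=[
    [0, -0.03, 0, 0, 0, 0, 0],
    [0, -0.028, 0, 0, 0, 0, 0],
    [-0.048, 0, 0.001, 0, 0, 0, 0],
    [-0.048, 0, 0.001, 0, 0, 0, 0],
    [-0.048, 0, 0.001, 0, 0, 0, 0],
    [-0.048, 0, 0.001, 0, 0, 0, 0],
    [-0.048, 0, 0.001, 0, 0, 0, 0],
    [-0.048, 0, 0.001, 0, 0, 0, 0],
    [-0.048, 0, 0.001, 0, 0, 0, 0],
    [-0.048, 0, 0.001, 0, 0, 0, 0],
  ],
)

```text
clock: 10.8
position: [574.8, -140.6, 114.1]
ee_rot: [0.443, 0.556, -0.55, -0.438]
contact_force: [1.6, 0.0, -0.7]
gripper_width: 0.2
```

```bash
python3 -c "
from h import *; go(592,-249,85)"
```

```text
t 10.8 pos [ 574.8 -140.6  114.1] F [ 1.6  0.  -0.7] w 0.2
shift mm [-109.4   29.1    7.8] tilt fix [ 0.011  0.    -0.   ] down [ 0.01   0.002 -1.   ] x [-0.224  0.975 -0.   ]
```

play_rows(
  series=[
    [-0.035, 0.006, 0.003, 0.01, 0, 0, 0],
    [-0.035, 0.006, 0.003, 0, 0, 0, 0],
    [-0.025, 0.006, 0.002, 0, 0, 0, 0],
    [0, 0.006, 0, 0, 0, 0, 0],
    [0, 0, 0, 0, 0, 0, 0],
    [0, 0, 0, 0, 0, 0, 0],
  ],
)

```text
clock: 11.4
position: [588.2, -245.4, 87.9]
ee_rot: [-0.443, -0.551, 0.551, 0.443]
contact_force: [-0.3, 0.1, -0.1]
gripper_width: 0.2
```

```bash
python3 -c "
from h import *; go(592,-249,62)"
```

```text
t 11.4 pos [ 588.2 -245.4   87.9] F [-0.3  0.1 -0.1] w 0.2
shift mm [-4.3 25.9 -2.9] tilt fix [ 0.     0.    -0.001] down [ 0.001 -0.001 -1.   ] x [-0.215  0.977 -0.001]
```

play_rows(
  series=[
    [-0.004, 0.008, -0.003, 0, 0, 0, 0],
    [0, 0.008, 0, 0, 0, 0, 0],
    [0, 0.006, 0, 0, 0, 0, 0],
    [0, 0, 0, 0, 0, 0, 0],
    [0, 0, 0, 0, 0, 0, 0],
  ],
)

```text
clock: 11.9
position: [592.9, -245.2, 64.7]
ee_rot: [0.442, 0.552, -0.552, -0.441]
contact_force: [1.3, 0.4, 0.2]
gripper_width: 0.2
```

Run:
```python
from h import *; from bench import *
for n in("top","side"):
    g=get_image(n); cv2.imwrite(f"pics/{n}_up.png",g["color"][:,:,::-1])
go(592,-249,60)
```

```text
t 12.0 pos [ 592.9 -245.4   64.9] F [-0.1  0.1  0.6] w -0.1
shift mm [-3.3  4.9  1.7] tilt fix [ 0.001 -0.    -0.001] down [ 0.001 -0.    -1.   ] x [-0.22   0.976 -0.001]
```

play_rows(
  series=[
    [-0.003, 0.003, 0.001, 0, 0, 0, 0],
    [0, 0.002, 0, 0, 0, 0, 0],
    [0, 0.002, 0, 0, 0, 0, 0],
  ],
)

```text
clock: 12.3
position: [593.2, -249.0, 58.5]
ee_rot: [0.443, 0.553, -0.552, -0.44]
contact_force: [0.1, 0.3, 0.1]
gripper_width: -0.0
```

play_rows(
  series=[
    [0, 0.0015, 0, 0, 0, 0, 0],
    [0, 0.0015, 0, 0, 0, 0, 0],
  ],
)

```text
clock: 12.5
position: [593.1, -249.1, 55.3]
ee_rot: [0.443, 0.553, -0.552, -0.441]
contact_force: [-0.5, -0.0, 1.3]
gripper_width: 0.2
```

play_rows(
  series=[
    [0, 0.0015, 0, 0, 0, 0, 0],
  ],
)

```text
clock: 12.6
position: [593.1, -249.1, 53.8]
ee_rot: [0.443, 0.553, -0.552, -0.441]
contact_force: [-1.4, -0.2, 1.8]
gripper_width: -0.2
```

play_rows(
  series=[
    [0, 0.0015, 0, 0, 0, 0, 0],
  ],
)

```text
clock: 12.7
position: [593.1, -249.1, 52.5]
ee_rot: [0.443, 0.553, -0.552, -0.441]
contact_force: [-1.0, 1.9, 4.8]
gripper_width: 0.3
```

Run:
```python
from h import *; from bench import *
a=[]
for n,(x,y) in dict(top=(388,165),side=(335,145)).items():
    g=get_image(n)["color"][:,:,::-1]; cv2.imwrite(f"pics/{n}_dn.png",g)
    for im in(cv2.imread(f"pics/{n}_up.png"),g): a.append(cv2.resize(im[y:y+55,x:x+65],(390,290),interpolation=cv2.INTER_CUBIC))
cv2.imwrite("pics/cmp.png",np.vstack([np.hstack(a[:2]),np.hstack(a[2:])]))
go(592,-249,60)
```

```text
t 12.8 pos [ 593.1 -249.1   52.7] F [-1.1  0.8  3.6] w 0.2
shift mm [ 0.3 -7.3  1. ] tilt fix [ 0.003  0.    -0.002] down [ 0.003 -0.001 -1.   ] x [-0.22   0.976 -0.002]
```

View pics/cmp.png

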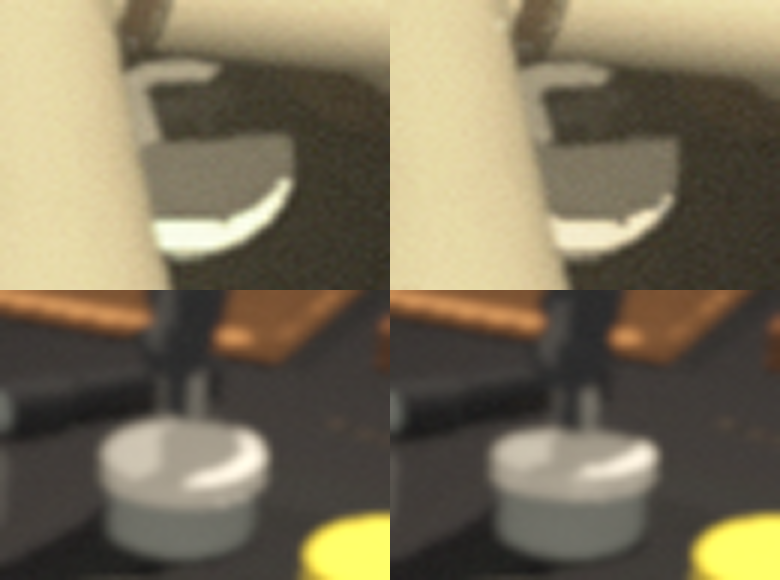

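The side crop settles it. At A (crop (180,460) before, (575,460) pressed) the top ellipse flattens and the far edge sinks while force builds gently, so the white lid at top-view (418,194) rocks. Now its middle.

play_rows(
  series=[
    [0, -0.012, 0, 0, 0, 0, 0],
    [0, 0, 0, 0, 0, 0, 0],
  ],
)

```text
clock: 13.0
position: [593.5, -249.2, 65.5]
ee_rot: [0.443, 0.553, -0.552, -0.44]
contact_force: [1.0, 0.2, 0.6]
gripper_width: 0.3
```

```bash
python3 -c "
from h import *; go(575.5,-218.5,64)"
```

```text
t 13.0 pos [ 593.5 -249.2   65.5] F [1.  0.2 0.6] w 0.3
shift mm [33.9  1.4 10.8] tilt fix [ 0.004  0.    -0.002] down [ 0.004 -0.001 -1.   ] x [-0.22   0.976 -0.002]
```

play_rows(
  series=[
    [0.011, 0, 0.004, 0.004, 0, -0.002, 0],
    [0.011, 0, 0.004, 0, 0, 0, 0],
    [0.008, 0, 0.003, 0, 0, 0, 0],
    [0, 0, 0, 0, 0, 0, 0],
    [0, 0, 0, 0, 0, 0, 0],
  ],
)

```text
clock: 13.5
position: [573.6, -219.2, 65.1]
ee_rot: [-0.441, -0.552, 0.552, 0.442]
contact_force: [0.3, -1.4, -0.3]
gripper_width: -0.0
```

```bash
python3 -c "
from h import *; go(575.5,-218.5,60)"
```

```text
t 13.5 pos [ 573.6 -219.2   65.1] F [ 0.3 -1.4 -0.3] w -0.0
shift mm [ 0.2  5.1 -2. ] tilt fix [-0.001 -0.     0.001] down [-0.001  0.001 -1.   ] x [-0.22   0.976  0.001]
```

play_rows(
  series=[
    [0, 0.0025, -0.002, 0, 0, 0, 0],
    [0, 0.002, 0, 0, 0, 0, 0],
  ],
)

```text
clock: 13.7
position: [576.2, -218.7, 60.7]
ee_rot: [-0.441, -0.552, 0.552, 0.442]
contact_force: [0.0, -0.0, -0.8]
gripper_width: 0.3
```

play_rows(
  series=[
    [0, 0.0015, 0, 0, 0, 0, 0],
    [0, 0.0015, 0, 0, 0, 0, 0],
  ],
)

```text
clock: 13.9
position: [576.4, -219.0, 57.1]
ee_rot: [-0.441, -0.552, 0.552, 0.442]
contact_force: [-1.9, 2.1, 8.4]
gripper_width: 0.0
```

play_rows(
  series=[
    [0, 0.0015, 0, 0, 0, 0, 0],
  ],
)

```text
clock: 14.0
position: [576.4, -219.1, 56.6]
ee_rot: [-0.441, -0.552, 0.553, 0.442]
contact_force: [-3.0, 2.6, 10.8]
gripper_width: 0.3
```

play_rows(
  series=[
    [0, 0.0015, 0, 0, 0, 0, 0],
  ],
)

```text
clock: 14.1
position: [576.4, -219.1, 56.4]
ee_rot: [-0.441, -0.552, 0.553, 0.442]
contact_force: [-3.8, 3.6, 9.3]
gripper_width: 0.1
```

play_rows(
  series=[
    [0, 0.0015, 0, 0, 0, 0, 0],
  ],
)

```text
clock: 14.2
position: [576.4, -219.0, 56.4]
ee_rot: [-0.441, -0.552, 0.553, 0.442]
contact_force: [-2.9, 3.8, 8.4]
gripper_width: -0.2
```

Contact at z≈57.3, as predicted. I'll increase the push a little.

play_rows(
  series=[
    [0, 0.002, 0, 0, 0, 0, 0],
  ],
)

```text
clock: 14.3
position: [576.4, -219.1, 56.1]
ee_rot: [-0.441, -0.552, 0.553, 0.441]
contact_force: [-3.1, 2.7, 8.9]
gripper_width: -0.2
```

play_rows(
  series=[
    [0, 0.0025, 0, 0, 0, 0, 0],
  ],
)

```text
clock: 14.4
position: [576.4, -219.1, 55.4]
ee_rot: [-0.441, -0.552, 0.553, 0.441]
contact_force: [-2.7, 1.9, 10.0]
gripper_width: -0.0
```

play_rows(
  series=[
    [0, 0.0025, 0, 0, 0, 0, 0],
  ],
)

```text
clock: 14.5
position: [576.4, -219.1, 54.7]
ee_rot: [-0.441, -0.552, 0.553, 0.441]
contact_force: [-3.5, 1.9, 10.3]
gripper_width: 0.0
```

play_rows(
  series=[
    [0, 0.0025, 0, 0, 0, 0, 0],
  ],
)

```text
clock: 14.6
position: [576.4, -219.0, 54.0]
ee_rot: [-0.441, -0.552, 0.554, 0.441]
contact_force: [-3.2, 2.0, 9.3]
gripper_width: 0.3
```

It's going down at about 10 N. Continue to the stop.

play_rows(
  series=[
    [0, 0.0025, 0, 0, 0, 0, 0],
    [0, 0.0025, 0, 0, 0, 0, 0],
  ],
)

```text
clock: 14.8
position: [576.4, -219.0, 52.5]
ee_rot: [-0.441, -0.552, 0.554, 0.44]
contact_force: [-3.3, 2.5, 10.2]
gripper_width: -0.0
```

play_rows(
  series=[
    [0, 0.0025, 0, 0, 0, 0, 0],
    [0, 0.0025, 0, 0, 0, 0, 0],
  ],
)

```text
clock: 15.0
position: [576.4, -219.1, 51.1]
ee_rot: [-0.441, -0.552, 0.554, 0.44]
contact_force: [-4.0, 3.7, 12.9]
gripper_width: 0.1
```

play_rows(
  series=[
    [0, 0.0025, 0, 0, 0, 0, 0],
  ],
)

```text
clock: 15.1
position: [576.4, -219.1, 51.0]
ee_rot: [-0.441, -0.552, 0.555, 0.44]
contact_force: [-5.6, 3.2, 15.7]
gripper_width: -0.1
```

play_rows(
  series=[
    [0, 0.003, 0, 0, 0, 0, 0],
  ],
)

```text
clock: 15.2
position: [576.4, -219.1, 50.9]
ee_rot: [-0.441, -0.552, 0.555, 0.439]
contact_force: [-5.6, 4.5, 17.2]
gripper_width: -0.2
```

At 17 N it no longer sinks, having gone about 6 mm from 57.1 to 50.9. One slightly firmer row for holding, then a check.

play_rows(
  series=[
    [0, 0.0035, 0, 0, 0, 0, 0],
  ],
)

```text
clock: 15.3
position: [576.4, -219.1, 50.8]
ee_rot: [-0.441, -0.552, 0.555, 0.439]
contact_force: [-6.9, 5.4, 18.7]
gripper_width: -0.3
```

Run:
```python
from h import *; from bench import *
a=[]
g=get_image("side")["color"][:,:,::-1]
for im in(cv2.imread("pics/side_up.png"),g): a.append(cv2.resize(im[145:200,335:400],(390,330),interpolation=cv2.INTER_CUBIC))
cv2.imwrite("pics/end.png",np.hstack(a)); cv2.imwrite("pics/end_full.png",g)
for i in range(6): get_image("side"); s=read_state(); print(round(s["clock"],2),s["position"].round(2),s["contact_force"].round(1))
```

```text
15.4 [ 576.46 -219.08   50.89] [-6.6  4.2 17.4]
15.45 [ 576.45 -219.1    50.88] [-5.2  3.4 17.2]
15.5 [ 576.44 -219.1    50.88] [-6.4  5.1 17.7]
15.55 [ 576.45 -219.12   50.87] [-5.5  4.3 17.3]
15.6 [ 576.47 -219.11   50.88] [-6.3  3.7 17.6]
15.65 [ 576.44 -219.1    50.86] [-5.3  4.4 18. ]
```

View pics/end.png

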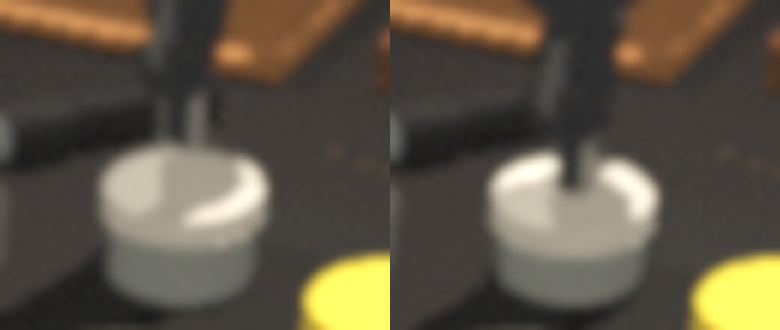

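View pics/end_full.png

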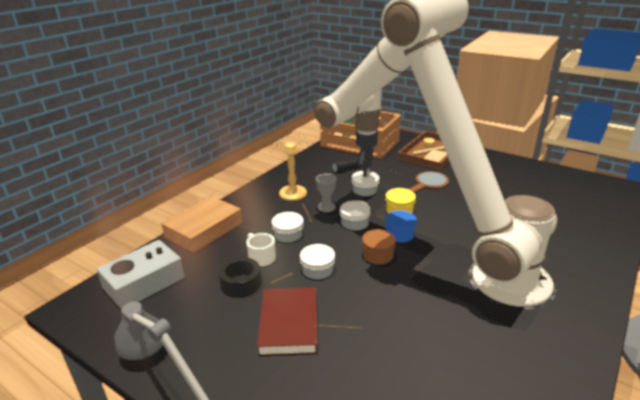

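The crop shows the lid lower, with less of the tin showing below the skirt, and its top a full level ellipse under the fingers. The full view shows the other props in their places. The hold is steady at about 17–18 N, so I'm handing in.

```bash
python3 -c "
from bench import *; job_done(); s=read_state(); print(s['clock'],s['position'],s['contact_force'])"
```

```text
the job is handed in; nothing more can be done
the job is handed in; nothing more can be done
```

I found the loose lid, pressed it home, and handed the job in with the fingers still holding it down. It is the white tin at about (576, -219) mm, top-view pixel (418, 194).

**Finding it:** My first edge press on this lid misled me. It gave way so softly (under about 2 N) that I called it sound. After the other three proved rigid at 9 to 17 N, this one's contact height was about 5 mm too low. I pressed its edge again with pictures before and after, and the side view clearly showed it tipping.

**Last checks:**
- **Seating:** the lid went down about 6 mm, from z ≈ 57.1 to 50.9 mm, with no sign of creep afterwards. It looks level in the side crop.
- **Holding force:** steady at 17–18 N vertically, and about 19 N in all. The highest reading I saw was about 21 N.
- **Other props:** they looked unmoved in the final side view, judged by eye and not measured.
- **Time:** the clock stood at about 15.7 s of the 54 s allowed.

I got no state reading after handing in; the call only answered that nothing more can be done.

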